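# Close the miniatures case and shim up its front with a leveling wedge

### The arm

A 6-joint arm with a two-finger parallel gripper is mounted at the origin on the work surface. World frame = base frame: x ahead of the robot, y to its left, z up, the work surface at z = 0. Lengths are in m, angles in rad, forces in N, time in s.
With the tool pointing down it reaches from about 0.425 to 0.95 m from the base axis. Payload 3.5 kg.
Tool frame: the origin (TCP) lies midway between the tips of the shut fingers; the grasp point (between the pads) lies r.tcp_to_grasp behind it (r.tcp_to_grasp is the distance from the TCP to the grasp point, in m); z points along the fingers, y is the direction in which the jaws open and shut (so a half turn about z gives the same grasp; the last joint's range is limited). The gripper opens to 85 mm and grips with 20 to 120 N. Pads are 22 mm wide; open, the fingers measure 114 mm over their backs; the gripper's body (76 mm by 85 mm) begins 54 mm behind the grasp point. The pads swing forward as they close: fully open they stand 13 mm farther back than shut.
Start: joints at [-1.417, 0.286, 1.577, -0, 1.279, -0.15], TCP at [0.202, -0.644, 0.231] pointing down, gripper open.
Joint ranges: [-2.77, 2.77], [-0.9, 2.22], [0.21, 2.48], [-1.53, 4.67], [0.24, 2.81], [-2.84, 2.84]. Speed limits (rad/s): [2.79, 2.79, 3.14, 3.14, 3.14, 3.14].

### API

Orientations are given as [roll, pitch, yaw] about the fixed x, y, z axes, in that order (R = Rz(yaw) Ry(pitch) Rx(roll)).
In Python, from workcell import monitor, eyes, ticket, nets, r gives the robot as it stands.
- The arm moves only by the shell command python3 -m creep 'ROWS' [OPENING] [FORCE]. ROWS is JSON, a list of rows, each an object of numbers: "x", "y", "z": the shift along the tool's x, y, z in cm; "wx", "wy", "wz": the turn, a rotation vector about the tool's x, y, z in degrees. In form: [{"x": .., "y": .., "z": .., "wx": .., "wy": .., "wz": ..}, ...]. A call has 1 to 8 rows; each row is the pose to reach, as a shift and turn from the pose commanded when the call began, along the tool's axes at that moment; what a row does not reach only later rows make up. A row lasts 1/10 s, in which the tool goes at most 50 mm and 8.59 degrees, less where a joint would pass 70% of its speed; a pose out of reach is approached as far as the arm can. A call with a gripper value outside its range is refused whole. OPENING is the opening, from 0 (shut) to 1 (fully open), set as the call begins (- or left out, the last holds). The fingers move at their own pace and stop on an object; FORCE is the grip in N (left out, the last holds). Time passes only in rows, so rows that repeat a pose let the fingers close. It gives the time, the measured TCP pose, the force and the opening at its end, in the units of the state.
- monitor.state(): the state, without advancing time (a new reading comes with each control period).
- eyes.snapshot(name): name is "scene" or "top"; returns the picture (400x640x3 uint8, red, green, blue); there is no depth.
- eyes.get_calibration(name): a dict with "fovy" (degrees; the focal length in pixels is half the picture's height over the tangent of half this angle, whatever the lens; pixels are square), "cx", "cy" (the principal point, pixels), "T" (4x4, takes a point from camera to world coordinates). Camera axes: x right, y down, z forward; pixel columns grow to the right and rows downward; lengths in m; the calibration is good to about 2 mm. A picture is of the moment at which its call begins. get_calibration takes no time and is no camera call.
- ticket.sign_off(): hands the job in, once; it reports no verdict.
Trained networks look in the newest picture that a camera, given by its name, has taken for a name from the list of things; names that differ only in an ending like _2 or _b are one class to them, and where a whole thing is asked for, a point or a joint stands for the part that bears it (a point fixed in the world has none). Each returns a list of dicts, best first, with "conf" (0 to 1); they miss things now and then, are a little off and sometimes report something else, mostly with a low value. They report only what shows in the picture. A call takes as long as a camera call. They do not tell look-alikes from the thing itself.
- nets.masks_of(camera, thing): "pixels" (400x640 bool, what is visible of it) and "box" ([centre column, centre row, width, height] in pixels, round what is visible of it).
The state is a dict: "t": time; "qpos": joint angles; "qd": joint speeds; "effort": joint torques, N m; "position": TCP position; "tool_rot": TCP orientation; "contact_force": force on the tool from outside, world axes, zero at the start; "wrist_torque": the same for the moment, N m; "width": opening from 0.0 (shut) to 1.0 (fully open).
Only numpy, scipy, OpenCV 4.12 (cv2) and the standard library are available. Lean on these libraries where they do the work, as an engineer would, in place of code of your own. Each camera call takes 0.05 s, during which the arm holds its last target.

### The job

The bottle display case on the shop counter has just been restocked: first lower its green-framed clear cover gently until it is fully shut. Then take the orange leveling wedge by its upright block and push it straight in, thin end first and flat on the counter, under the middle of the case's front rail until the front just lifts off its feet, by about 4 mm, and finish while still holding the wedge there so that a colleague can adjust the feet. Only the wedge may carry the case, and leave the other things on the counter alone.

Things in the scene. Friction and masses are not known exactly. Their poses are not given: they have to be found in the camera images.
- base: Dark steel frame fixed on the counter, 190 x 240 mm, carrying the case. Origin on the counter under its centre; x from the case's front to its back, y left along the front rail. In mm here: two front feet (12 high, 18 wide) at x -85, y -108 and 108, the counter between them is free; the case tilts about a line along y at x 85, z 17; cover hinge line along y at x 85, z 70 (case at rest).
- case (a joint): Tilt (rad) of the white and green display case (178 x 240 mm, walls up to z 67 mm, about 0.65 kg with six miniature bottles fixed in it) about its rear line. 0 = front rests on the feet; grows as the front rises; 0.0235 = front rail 4 mm up (rail 170 mm from the tilt line). Moves freely and falls back by its weight, about 4 N at the rail.
- rail (a point): Lowest point of the middle of the case's front rail, a round steel bar 10 mm thick along the case's lower front edge, 12 mm above the counter when the case rests on its feet.
- cover (a joint): Opening angle (rad) of the cover against the case: 0 = shut on its stop, 1.3 = fully open; starts at 0.5 to 1.0. The hinge is stiff: the cover stays at any angle and must be moved all the way down (1 to 4 N pressed near its front). Keep it slower than 2 rad/s.
- cover_grip (a point): Middle of the top of the aluminium grip bar (12 mm thick, 70 mm long along y, 16 mm high) on the cover's front edge, 169 mm from the hinge line, 19 mm above the panel's mid-plane. The cover is a flat clear panel in a green frame, 6 mm thick, 178 mm from hinge to front edge, 240 mm wide; it may be pressed anywhere on its upper face.
- wedge_grip (a point): Where to grasp the loose orange wedge (about 0.12 kg, 133 x 40 mm): centre line of its upright block, 30 mm long (x), 26 mm wide (y), 52 mm high; this point is 30 mm above the wedge's flat underside. Axes of the wedge: x towards its thin end, y across, z up. Around the block's foot the wedge's 40 mm wide bottom plate is 3 mm thick.
- wedge_tip (a point): Middle of the wedge's thin end, at its underside (z 0 on the counter), 118 mm ahead of wedge_grip; axes of the wedge. The ramp is 4 mm high at the thin end and rises 1 in 5 to 24 mm, 100 mm behind it. It meets the resting rail when the thin end is about 39 mm past the rail; 20 mm further lifts the rail by 4 mm.
- tape: Bystander: roll of brown tape lying flat, 96 mm across, 45 mm high; origin at centre of underside. It lies on one side of the case, the wedge on the other.
- bottle_amber: Bystander: amber bottle 68 mm across, 200 mm high; origin at centre of underside.
- bottle_green: Bystander: green bottle 68 mm across, 200 mm high; origin at centre of underside.
- mug: Bystander: white mug 76 mm across, 85 mm high; origin at centre of underside.
- carton: Bystander: small cardboard carton 60 x 80 x 60 mm high; origin at centre of underside.
- receipt_roll: Bystander: white paper roll standing on end, 56 mm across, 57 mm high; origin at centre of underside.
Things that resemble listed ones, but are neither listed nor needed, are in the scene too. Of the things that look like the part that bears wedge_grip, the smallest one is meant.

How it is judged:
On the way:
1. the cover has been lowered onto its stop, the case still resting on its feet (value of joint cover below 0.04 rad and value of joint case below 0.006 rad), for 0.2 s.
At the end, for the whole second after the job is handed in: Cover shut (under 0.04 rad); front rail 1.5 to 7.6 mm up (0.009 to 0.045 rad), carried by the wedge alone, robot off case and cover; wedge gripped (over 1 N), still, flat on the counter (under 0.06 rad), within 35 mm of the rail's middle and 0.3 rad of square (value of joint cover below 0.04 rad and value of joint case between 0.009 and 0.045 rad and contact force between wedge and case above 0.5 N and contact force between the fingers and wedge above 1 N and contact force between each of the arm, the fingers and case below 0.3 N and y of wedge_tip in the frame of base between -0.035 and 0.035 m and angle between the x axis of wedge_tip and the x axis of base, either way round below 0.3 rad and angle between wedge_tip's own z axis and vertical below 0.06 rad and height (world z) of wedge_tip below 0.005 m and linear speed of wedge below 0.02 m/s); the arm keeps its last pose, push and grip.
It fails at once if the cover is slammed (closing faster than 2 rad/s) (velocity of joint cover below -2 rad/s).
It fails at once if the case is jacked up far too high (rail over 15 mm) (value of joint case above 0.09 rad).
It fails at once if a bystander (tape, bottle, mug, carton, paper roll) is pushed or knocked over 40 mm or tipped (distance of any of tape, bottle_amber, bottle_green, mug, carton, receipt_roll from where it was at the start of the episode above 0.04 m or angle between any of tape, bottle_amber, bottle_green, mug, carton, receipt_roll's own z axis and vertical above 0.5 rad).
It also fails if it takes over 64 s, if anything falls off the work surface, if the arm or the gripper's body presses on something with over 40 N, if the wrist force passes 120 N, or if a joint passes its speed limit or range.

## Working session

There is one attempt and no reset: what is moved stays moved. The work goes in short steps, Python scripts to look and compute and a shell command to move; the robot and the scene stay as the last step left them, time stands still between calls to the robot, and variables do not carry over. Pictures are saved under pics/ and viewed, and the job is handed in when it is done.

```bash
ls; mkdir -p pics; python3 - <<'E'
from workcell import monitor, eyes, ticket, nets, r
import cv2
s=monitor.state()
print(s, r.tcp_to_grasp)
for c in ("scene","top"):
    im=eyes.snapshot(c); cv2.imwrite(f"pics/{c}0.png",im[:,:,::-1])
    print(c,eyes.get_calibration(c))
E
```

```text
pics
{'t': 0.0, 'qpos': array([-1.41702139e+00,  2.87205219e-01,  1.57818754e+00,  9.22667689e-06,
        1.27860481e+00, -1.50010952e-01]), 'qd': array([ 0.00056908, -0.0002682 ,  0.00184826,  0.00093388, -0.00016272,
        0.00019176]), 'effort': array([-1.24571534e-04, -4.05980015e+01, -2.92624730e+01, -1.61687690e-04,
        5.88948184e-03,  4.39777025e-06]), 'position': array([ 0.20183669, -0.64342267,  0.2299151 ]), 'tool_rot': array([-3.13921606e+00, -3.68143043e-04,  3.03782779e-01]), 'contact_force': array([-0.33597482, -0.44286466, -0.40061393]), 'wrist_torque': array([ 0.02553671, -0.00060113,  0.01694295]), 'width': 1.0028589107099308} 0.0187
scene {'fovy': 52.44285891519405, 'cx': 322.5641480263205, 'cy': 201.93023028737187, 'T': array([[ 0.21035862,  0.77675815, -0.59362954,  1.27216625],
       [ 0.97753554, -0.17530398,  0.11701613, -0.12547384],
       [-0.01317239, -0.60490933, -0.7961854 ,  1.05653566],
       [ 0.        ,  0.        ,  0.        ,  1.        ]])}
top {'fovy': 52.45359799155003, 'cx': 327.79974358498555, 'cy': 198.25126954631983, 'T': array([[ 0.01080634, -0.99808374,  0.0609267 ,  0.47674876],
       [-0.99993962, -0.01066465,  0.00265022,  0.01625145],
       [-0.00199538, -0.06095166, -0.99813872,  1.47247931],
       [ 0.        ,  0.        ,  0.        ,  1.        ]])}
```

View pics/scene0.png

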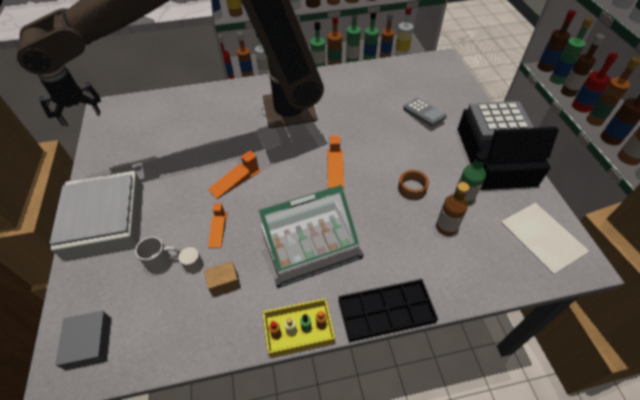

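View pics/top0.png

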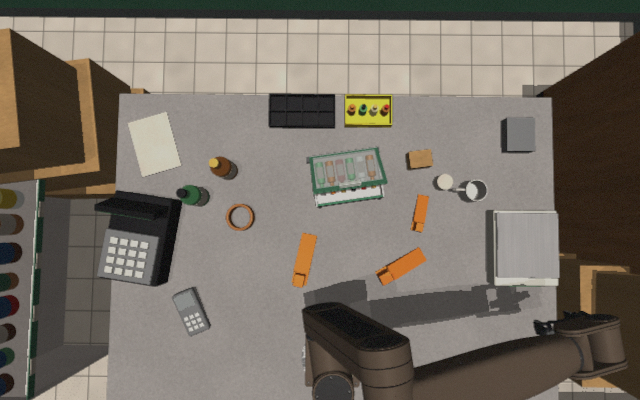

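```bash
cat > h.py <<'E'
from workcell import monitor, eyes, ticket, nets, r
import numpy as np, cv2
from scipy.spatial.transform import Rotation as Ro
def cam(c):
    k=eyes.get_calibration(c); f=200/np.tan(np.radians(k['fovy']/2)); return f,k['cx'],k['cy'],np.array(k['T'])
def ray(c,u,v):
    f,cx,cy,T=cam(c); d=T[:3,:3]@np.array([(u-cx)/f,(v-cy)/f,1.]); return T[:3,3],d
def atz(c,u,v,z):
    o,d=ray(c,u,v); return o+d*(z-o[2])/d[2]
def proj(c,P):
    f,cx,cy,T=cam(c); p=(np.atleast_2d(P)-T[:3,3])@T[:3,:3]; return np.c_[cx+f*p[:,0]/p[:,2],cy+f*p[:,1]/p[:,2]]
def tri(c1,p1,c2,p2):
    o1,d1=ray(c1,*p1);o2,d2=ray(c2,*p2); A=np.c_[d1,-d2]; s=np.linalg.lstsq(A,o2-o1,rcond=None)[0]
    a=o1+d1*s[0];b=o2+d2*s[1]; return (a+b)/2,np.linalg.norm(a-b)
def crop(im,x0,y0,w,h,s,name):
    cv2.imwrite("pics/"+name,cv2.resize(im[y0:y0+h,x0:x0+w,::-1],None,fx=s,fy=s,interpolation=cv2.INTER_CUBIC))
E
python3 - <<'E'
from h import *
ims={c:eyes.snapshot(c) for c in("scene","top")}
crop(ims["scene"],190,130,200,150,4,"sc1.png"); crop(ims["top"],280,130,180,135,4,"tp1.png")
np.savez("m0.npz")
out={}
for c in("scene","top"):
    for n in("wedge_grip","base","case","cover","rail","cover_grip"):
        for i,m in enumerate(nets.masks_of(c,n)):
            rect=cv2.minAreaRect(np.argwhere(m['pixels'])[:,::-1].astype(np.float32))
            print(c,n,i,round(m['conf'],2),np.round(m['box'],1),np.round(rect[0],1),np.round(rect[1],1),round(rect[2],1))
            out[f"{c}_{n}_{i}"]=m['pixels']
np.savez("m0.npz",**out)
E
```

```text
scene wedge_grip 0 0.77 [219.5 225.2  17.6  45.5] [217.4 225.4] [14.7 45. ] 6.9
scene wedge_grip 1 0.76 [233.9 173.3  52.5  45.3] [236.  176.5] [23.3 57.3] 45.0
scene wedge_grip 2 0.62 [334.4 160.8  19.6  57. ] [335.5 160. ] [52. 17.] 90.0
scene base 0 0.93 [312.5 237.1 103.  104.5] [308.8 235.3] [80.6 92.3] 72.1
scene case 0 0.7 [191.7 258.5  21.8  28.7] [190.8 259.6] [26.8 21.5] 63.4
scene cover 0 0.66 [308.1 228.1 101.1  91.8] [309.1 227.9] [65.8 87. ] 71.6
scene rail 0 0.77 [310.6 230.5 103.   96.4] [309.3 231.4] [75.6 89.5] 71.6
scene rail 1 0.17 [312.  236.6 102.7  98.5] [308.7 235.3] [80.5 93.2] 72.3
scene cover_grip 0 0.92 [308.9 230.2 100.9  90.3] [309.1 227.4] [68.  87.6] 72.0
scene cover_grip 1 0.69 [216.1 225.4  18.2  43.3] [217.4 225.1] [14.2 44.4] 7.9
top wedge_grip 0 0.82 [303.6 260.9  26.5  52.6] [303.2 259.9] [15.3 53.8] 13.2
top wedge_grip 1 0.78 [402.4 266.3  47.3  35.6] [400.7 266.5] [17.1 50.4] 60.3
top wedge_grip 2 0.65 [421.5 213.3  17.7  38.8] [419.9 213.4] [13.3 36.9] 11.3
top base 0 0.9 [346.6 178.4  83.9  62.1] [347.1 177.1] [53.  76.4] 81.3
top case 0 0.94 [349.  176.5  76.3  53.8] [347.8 176.4] [52.2 74.4] 81.3
top cover 0 0.72 [348.1 170.2  76.   48.8] [347.1 169.8] [38.9 74.3] 81.4
top rail 0 0.83 [346.6 176.9  80.1  57.8] [349.  176.2] [53.7 76.2] 82.0
top rail 1 0.32 [417.1 159.1  23.6  17.8] [419.  159.2] [18.8 25.7] 83.7
top cover_grip 0 0.63 [346.7 170.1  78.   41.8] [346.8 169.8] [38.4 73.9] 81.0
top cover_grip 1 0.57 [442.9 183.9  18.5  19.7] [442.5 182. ] [16. 19.] 90.0
```

View pics/sc1.png

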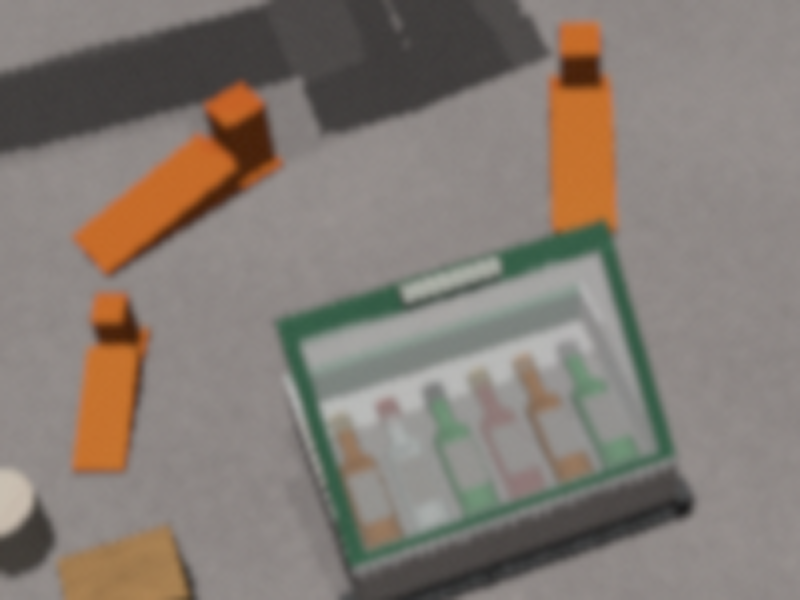

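View pics/tp1.png

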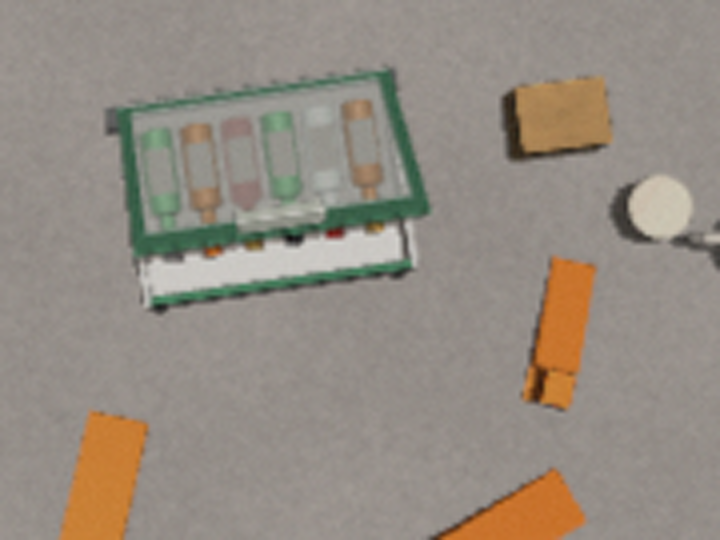

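```bash
cat > fit.py <<'E'
from h import *
from scipy.optimize import least_squares
# (cam,u,v,kind,(d,y,h) cover or (x,y,z) base)
O=[("top",313.25,192.5,"c",(178,120,3)),("top",387,183,"c",(178,-120,3)),("top",310,157.5,"c",(0,120,3)),("top",378,148,"c",(0,-120,3)),
("top",350.3,183.3,"c",(169,0,19)),("scene",259.5,210.5,"c",(178,-120,3)),("scene",341.8,185.5,"c",(178,120,3)),("scene",279.5,272,"c",(0,-120,3)),("scene",358.8,243.8,"c",(0,120,3)),("scene",302.8,200.3,"c",(169,0,19)),
("top",318.3,205.8,"b",(-89,120,67)),("top",382.5,196.8,"b",(-89,-120,67))]
def pt(p,k,q):
    bx,by,yaw,a=p
    if k=="c":
        d,y,h=q; l=np.array([85-d*np.cos(a)+h*np.sin(a),y,70+d*np.sin(a)+h*np.cos(a)])
    else: l=np.array(q,float)
    c,s=np.cos(yaw),np.sin(yaw); l=l/1000
    return np.array([bx+c*l[0]-s*l[1],by+s*l[0]+c*l[1],l[2]])
def res(p): return np.concatenate([proj(c,pt(p,k,q))[0]-[u,v] for c,u,v,k,q in O])
if __name__=="__main__":
    s=least_squares(res,[0.55,-0.06,0.1,0.7],loss='soft_l1')
    print(np.round(s.x,4)); print(np.round(s.fun.reshape(-1,2),1))
    print("grip",pt(s.x,"c",(169,0,19)),"rail",pt(s.x,"b",(-85,0,12)))
    for c in("top","scene"):
        print(c,"feet",np.round(proj(c,[pt(s.x,"b",(-85,y,12)) for y in(-108,108)]),1))
    B=[(-1,0)]
    # wedge: top view, outline on counter and block top
    for c,u,v,z in [("top",280+120*0+ (552/4),130+258/4,.004),("top",280+595/4,130+265/4,.004),("top",280+525/4,130+400/4,.003),("top",280+570/4,130+410/4,.052),("top",280+577/4,130+373/4,.052),("top",280+545/4,130+368/4,.052),("top",280+540/4,130+403/4,.052),("scene",190+74/4,130+470/4,0.),("scene",190+125/4,130+470/4,0.)]:
        print(c,round(u,1),round(v,1),z,np.round(atz(c,u,v,z),4))
E
python3 fit.py
```

```text
[ 0.6406 -0.0436  0.1482  0.673 ]
[[-0.4  0.7]
 [ 0.5 -0.1]
 [-1.3 -1.5]
 [-1.  -1.4]
 [-0.7 -0.8]
 [-1.3 -1.4]
 [-0.4 -1.5]
 [-2.   0.2]
 [ 0.4  0.9]
 [-0.2 -1. ]
 [-2.7  0.3]
 [ 1.7 -0.2]]
grip [ 0.605693   -0.04879608  0.19020467] rail [ 0.55654065 -0.05613283  0.012     ]
top feet [[378.6 197. ]
 [319.2 205.2]]
scene feet [[267.  233. ]
 [332.7 212.3]]
top 418.0 194.5 0.004 [ 0.5835 -0.3066  0.004 ]
top 428.8 196.2 0.004 [ 0.5776 -0.3455  0.004 ]
top 411.2 230.0 0.003 [ 0.4549 -0.2821  0.003 ]
top 422.5 232.5 0.052 [ 0.4474 -0.3114  0.052 ]
top 424.2 223.2 0.052 [ 0.4796 -0.3176  0.052 ]
top 416.2 222.0 0.052 [ 0.4837 -0.2897  0.052 ]
top 415.0 230.8 0.052 [ 0.4532 -0.2852  0.052 ]
scene 208.5 247.5 0.0 [ 0.5777 -0.3431  0.    ]
scene 221.2 247.5 0.0 [ 0.5861 -0.3054  0.    ]
```

```bash
cat >> h.py <<'E'
def go(P,yaw,tilt=0):
    s=monitor.state(); R=Ro.from_euler('xyz',s['tool_rot']); p=s['position']
    Rt=Ro.from_euler('xyz',[np.pi,tilt,yaw])
    d=R.inv().apply(np.array(P)-p)*100; w=np.degrees((R.inv()*Rt).as_rotvec())
    print("t",round(s['t'],2),"pos",np.round(p,4),"rot",np.round(s['tool_rot'],3),"F",np.round(s['contact_force'],2),"w",round(s['width'],3))
    print("shift cm",np.round(d,2),"turn deg",np.round(w,2))
E
python3 - <<'E'
from h import *
go([.616,-.047,.22],.148)
for c in ("top",):
  for n in ("tape","bottle_amber","bottle_green","mug","carton","receipt_roll"):
    m=nets.masks_of(c,n)[:1]
    for q in m: print(n,round(q['conf'],2),np.round(q['box'],0),np.round(atz(c,q['box'][0],q['box'][1],.03),3))
E
```

```text
t 0.8 pos [ 0.202  -0.6441  0.2314] rot [3.142 0.    0.304] F [0.43 0.65 0.43] w 1.001
shift cm [ 57.37 -44.59   1.13] turn deg [0.   0.   8.93]
tape 0.67 [240. 218.  31.  28.] [0.492 0.332 0.03 ]
bottle_amber 0.83 [222. 168.  29.  24.] [0.67  0.401 0.03 ]
bottle_green 0.56 [194. 196.  33.  22.] [0.566 0.499 0.03 ]
mug 0.58 [471. 195.  36.  24.] [ 0.582 -0.491  0.03 ]
carton 0.71 [418. 162.  26.  23.] [ 0.7   -0.299  0.03 ]
receipt_roll 0.75 [445. 185.  21.  18.] [ 0.616 -0.396  0.03 ]
```

```bash
python3 -m creep '[{"x":28,"y":-22,"z":0.5,"wz":4},{"x":28,"y":-22,"z":0.5,"wz":4},{"x":28,"y":-22,"z":0.5,"wz":4},{"x":28,"y":-22,"z":0.5,"wz":4},{"x":57.3,"y":-44.6,"z":0.5,"wz":8.9},{"x":57.3,"y":-44.6,"z":0.5,"wz":8.9},{"x":57.3,"y":-44.6,"z":0.5,"wz":8.9},{"x":57.3,"y":-44.6,"z":0.5,"wz":8.9}]' 0 40; python3 - <<'E'
from h import *
go([.616,-.047,.20],.148)
E
```

```text
t 1.1 pos [ 0.202  -0.6441  0.2313] rot [-3.142 -0.     0.304] F [ 0.92 -0.25  0.49] w 0.998
shift cm [ 57.37 -44.59   3.13] turn deg [-0.   -0.    8.93]validation failed for argument at $[0]...
```

```bash
python3 -m creep '[{"x":28.0,"y":-22.0,"z":0.5,"wx":0,"wy":0,"wz":4.0},{"x":28,"y":-22,"z":0.5,"wx":0,"wy":0,"wz":4},{"x":28,"y":-22,"z":0.5,"wx":0,"wy":0,"wz":4},{"x":28,"y":-22,"z":0.5,"wx":0,"wy":0,"wz":4},{"x":57.3,"y":-44.6,"z":0.5,"wx":0,"wy":0,"wz":8.9},{"x":57.3,"y":-44.6,"z":0.5,"wx":0,"wy":0,"wz":8.9},{"x":57.3,"y":-44.6,"z":0.5,"wx":0,"wy":0,"wz":8.9},{"x":57.3,"y":-44.6,"z":0.5,"wx":0,"wy":0,"wz":8.9}]' 0 40; python3 - <<'E'
from h import *
go([.616,-.047,.20],.148)
E
```

```text
t: 1.9
position: [0.43, -0.3132, 0.2281]
tool_rot: [3.141, -0.001, 0.148]
contact_force: [0.4, -1.1, 0.1]
width: -0.001
t 1.9 pos [ 0.43   -0.3132  0.2281] rot [ 3.141e+00 -1.000e-03  1.480e-01] F [ 0.38 -1.15  0.13] w -0.001
shift cm [ 22.32 -23.58   2.8 ] turn deg [ 0.04 -0.04  0.01]
```

```bash
python3 -m creep '[{"x":22.3,"y":-23.6,"z":1,"wx":0,"wy":0,"wz":0},{"x":22.3,"y":-23.6,"z":1,"wx":0,"wy":0,"wz":0},{"x":22.3,"y":-23.6,"z":1,"wx":0,"wy":0,"wz":0},{"x":22.3,"y":-23.6,"z":1,"wx":0,"wy":0,"wz":0},{"x":22.3,"y":-23.6,"z":1,"wx":0,"wy":0,"wz":0},{"x":22.3,"y":-23.6,"z":1,"wx":0,"wy":0,"wz":0},{"x":22.3,"y":-23.6,"z":1,"wx":0,"wy":0,"wz":0},{"x":22.3,"y":-23.6,"z":1,"wx":0,"wy":0,"wz":0}]'; python3 - <<'E'
from h import *
go([.616,-.047,.16],.148)
im=eyes.snapshot("scene"); crop(im,190,90,240,180,3,"sc2.png")
E
```

```text
t: 2.7
position: [0.616, -0.0454, 0.2175]
tool_rot: [-3.141, -0.0, 0.153]
contact_force: [-0.6, -1.0, 0.3]
width: 0.002
t 2.7 pos [ 0.616  -0.0454  0.2175] rot [-3.141 -0.     0.153] F [-0.59 -0.96  0.32] w 0.002
shift cm [-0.03  0.16  5.75] turn deg [-0.04 -0.02  0.28]
```

View pics/sc2.png

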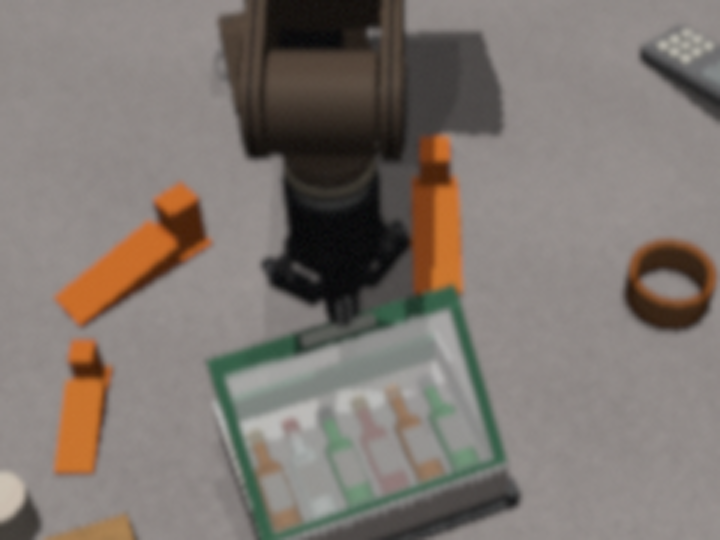

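The picture shows the shut fingertips (column ~305, row ~193 of the full image) just behind and above the cover's grip bar, clear of everything else. I'll descend slowly.

```bash
python3 -m creep '[{"x":0,"y":0,"z":1,"wx":0,"wy":0,"wz":0},{"x":0,"y":0,"z":2,"wx":0,"wy":0,"wz":0},{"x":0,"y":0,"z":3,"wx":0,"wy":0,"wz":0},{"x":0,"y":0,"z":3.8,"wx":0,"wy":0,"wz":0},{"x":0,"y":0,"z":4.4,"wx":0,"wy":0,"wz":0},{"x":0,"y":0,"z":5.0,"wx":0,"wy":0,"wz":0},{"x":0,"y":0,"z":5.6,"wx":0,"wy":0,"wz":0},{"x":0,"y":0,"z":6.2,"wx":0,"wy":0,"wz":0}]'
```

```text
t: 3.55
position: [0.6148, -0.0485, 0.1553]
tool_rot: [3.142, -0.0, 0.148]
contact_force: [0.5, 0.8, 0.5]
width: -0.003
```

```bash
python3 -m creep '[{"x":0,"y":0,"z":0.6,"wx":0,"wy":0,"wz":0},{"x":0,"y":0,"z":1.2,"wx":0,"wy":0,"wz":0},{"x":0,"y":0,"z":1.8,"wx":0,"wy":0,"wz":0},{"x":0,"y":0,"z":2.4,"wx":0,"wy":0,"wz":0},{"x":0,"y":0,"z":3.0,"wx":0,"wy":0,"wz":0},{"x":0,"y":0,"z":3.6,"wx":0,"wy":0,"wz":0}]'; python3 - <<'E'
from h import *
go([.616,-.047,.073],.148)
im=eyes.snapshot("scene"); crop(im,190,90,240,180,3,"sc3.png")
E
```

```text
t: 4.15
position: [0.6147, -0.0485, 0.1192]
tool_rot: [-3.142, 0.0, 0.149]
contact_force: [-0.1, 0.0, 0.9]
width: 0.002
t 4.15 pos [ 0.6147 -0.0485  0.1192] rot [-3.142  0.     0.149] F [-0.06  0.    0.86] w 0.002
shift cm [ 0.15 -0.13  4.62] turn deg [-0.    0.01  0.03]
```

View pics/sc3.png

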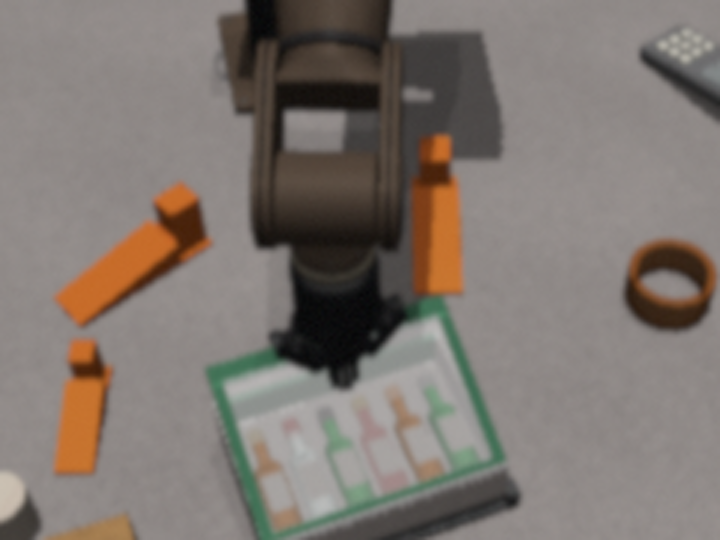

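```bash
python3 -m creep '[{"x":0,"y":0,"z":0.6,"wx":0,"wy":0,"wz":0},{"x":0,"y":0,"z":1.2,"wx":0,"wy":0,"wz":0},{"x":0,"y":0,"z":1.8,"wx":0,"wy":0,"wz":0},{"x":0,"y":0,"z":2.4,"wx":0,"wy":0,"wz":0},{"x":0,"y":0,"z":3.0,"wx":0,"wy":0,"wz":0},{"x":0,"y":0,"z":3.5,"wx":0,"wy":0,"wz":0},{"x":0,"y":0,"z":3.9,"wx":0,"wy":0,"wz":0},{"x":0,"y":0,"z":4.2,"wx":0,"wy":0,"wz":0}]'
```

```text
t: 5.0
position: [0.6146, -0.0484, 0.0771]
tool_rot: [-3.141, 0.001, 0.148]
contact_force: [-0.7, 0.4, 1.1]
width: 0.001
```

```bash
python3 -m creep '[{"x":0,"y":0,"z":0.2,"wx":0,"wy":0,"wz":0},{"x":0,"y":0,"z":0.4,"wx":0,"wy":0,"wz":0},{"x":0,"y":0,"z":0.5,"wx":0,"wy":0,"wz":0},{"x":0,"y":0,"z":0.5,"wx":0,"wy":0,"wz":0}]'
```

```text
t: 5.4
position: [0.6149, -0.0485, 0.073]
tool_rot: [3.142, -0.0, 0.148]
contact_force: [-2.0, 0.8, 1.5]
width: -0.001
```

```bash
python3 -m creep '[{"x":0,"y":0,"z":0.1,"wx":0,"wy":0,"wz":0},{"x":0,"y":0,"z":0.1,"wx":0,"wy":0,"wz":0},{"x":0,"y":0,"z":0.2,"wx":0,"wy":0,"wz":0},{"x":0,"y":0,"z":0.2,"wx":0,"wy":0,"wz":0}]'
python3 - <<'E'
from h import *
go([.616,-.047,.073],.148)
im=eyes.snapshot("scene"); crop(im,190,90,240,180,3,"sc4.png")
E
```

```text
t: 5.8
position: [0.615, -0.0485, 0.073]
tool_rot: [3.142, 0.001, 0.149]
contact_force: [-5.5, 1.5, 10.5]
width: 0.002
t 5.8 pos [ 0.615  -0.0485  0.073 ] rot [3.142e+00 1.000e-03 1.490e-01] F [-5.54  1.5  10.47] w 0.002
shift cm [ 0.12 -0.14 -0.  ] turn deg [0.   0.03 0.04]
```

View pics/sc4.png

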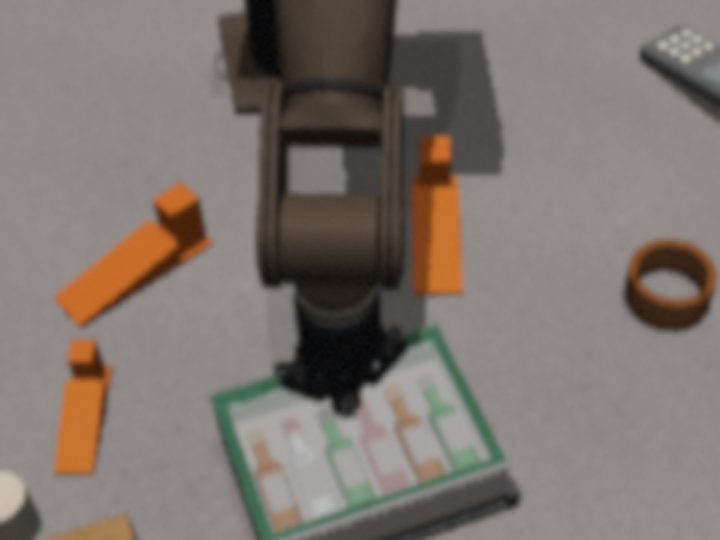

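Cover is down at z = 73 mm, the expected panel height, with a clear force rise on the stop (10 N). I'll retract, clear the view, and check it.

```bash
python3 -m creep '[{"x":0,"y":0,"z":-3,"wx":0,"wy":0,"wz":0},{"x":0,"y":0,"z":-7,"wx":0,"wy":0,"wz":0},{"x":0,"y":0,"z":-9,"wx":0,"wy":0,"wz":0},{"x":-5,"y":5,"z":-9,"wx":0,"wy":0,"wz":6},{"x":-10,"y":10,"z":-9,"wx":0,"wy":0,"wz":12},{"x":-15,"y":15,"z":-9,"wx":0,"wy":0,"wz":19},{"x":-18.3,"y":20,"z":-9,"wx":0,"wy":0,"wz":19},{"x":-18.3,"y":22.8,"z":-9,"wx":0,"wy":0,"wz":19}]' 1 40
python3 - <<'E'
from h import *
go([.466,-.301,.10],-.185)
for c in("scene","top"):
    im=eyes.snapshot(c)
    crop(im,*((190,120,200,150) if c=="scene" else (280,130,180,135)),4,c+"5.png")
E
```

```text
t: 6.65
position: [0.4813, -0.2599, 0.1605]
tool_rot: [3.142, -0.001, -0.183]
contact_force: [0.0, 0.6, -0.3]
width: 1.0
t 6.65 pos [ 0.4813 -0.2599  0.1605] rot [ 3.142e+00 -1.000e-03 -1.830e-01] F [ 0.02  0.55 -0.27] w 1.0
shift cm [-0.76  4.32  6.05] turn deg [ 0.   -0.03  0.13]
```

View pics/scene5.png

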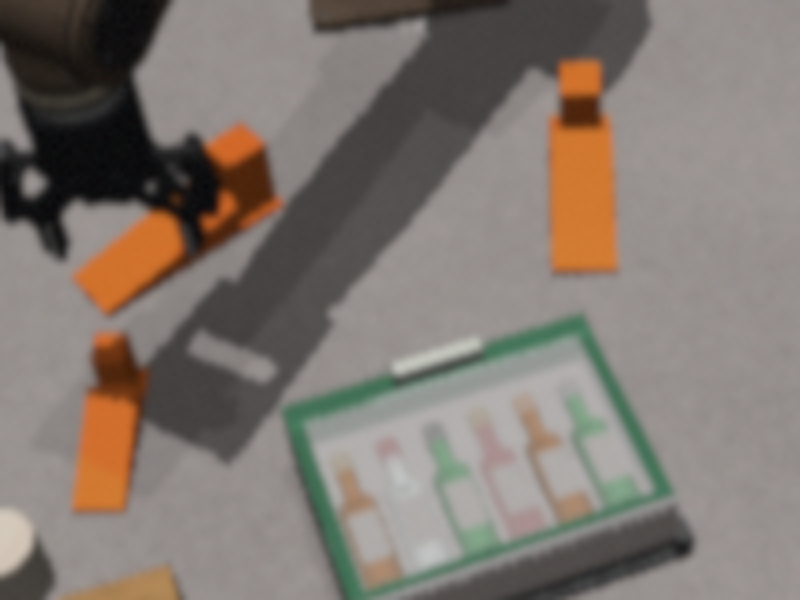

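View pics/top5.png

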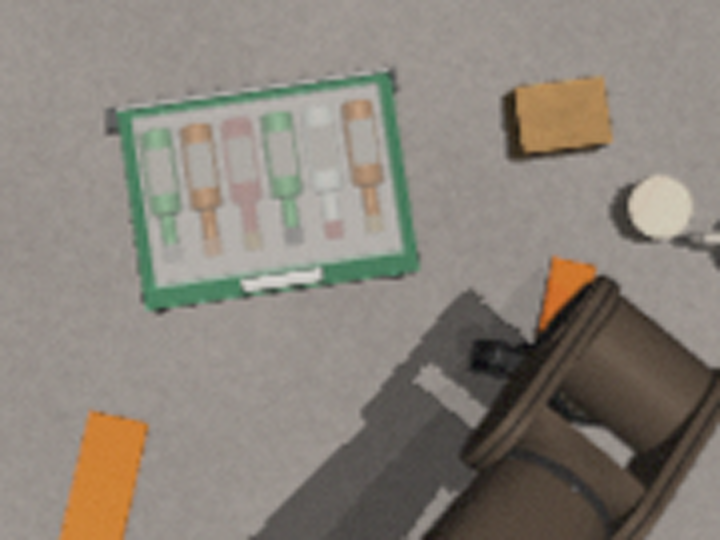

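```bash
python3 - <<'E'
import fit
from h import *
fit.O=[("top",316.2,206.8,"c",(178,120,3)),("top",384.8,197,"c",(178,-120,3)),("top",309.5,157.5,"c",(0,120,3)),("top",377.5,148.2,"c",(0,-120,3)),("top",350.8,199.8,"c",(169,0,19)),
("scene",260.5,222.8,"c",(178,-120,3)),("scene",336.2,199,"c",(178,120,3)),("scene",359,243.5,"c",(0,120,3)),("scene",299.3,207.3,"c",(169,0,19))]
s=fit.least_squares(fit.res,[0.64,-0.043,0.14,0.02],loss='soft_l1')
print(np.round(s.x,4)); print(np.round(s.fun.reshape(-1,2),1))
print("rail",fit.pt(s.x,"b",(-85,0,12)))
E
```

```text
[ 0.6402 -0.0439  0.1499 -0.0398]
[[-0.3  0.6]
 [-0.4  0.8]
 [-0.7 -0.8]
 [-0.3 -1. ]
 [-0.7  0.2]
 [-0.5 -0.7]
 [-0.9 -0.2]
 [-0.2  0.3]
 [-0.4  1.8]]
rail [ 0.55613515 -0.05662236  0.012     ]
```

```bash
python3 -m creep '[{"x":-0.8,"y":4.3,"z":3,"wx":0,"wy":0,"wz":0},{"x":-0.8,"y":4.3,"z":6,"wx":0,"wy":0,"wz":0},{"x":-0.8,"y":4.3,"z":6,"wx":0,"wy":0,"wz":0},{"x":-0.8,"y":4.3,"z":6,"wx":0,"wy":0,"wz":0}]' 1 40
python3 - <<'E'
from h import *
go([.466,-.301,.014],-.185)
for c in("scene","top"):
    im=eyes.snapshot(c)
    crop(im,*((180,150,120,90) if c=="scene" else (370,170,120,90)),6,c+"6.png")
# predicted outline for wedge hypothesis
def W(P): 
    g=np.array([.466,-.301]);a=-.185
    return [[g[0]+np.cos(a)*x-np.sin(a)*y,g[1]+np.sin(a)*x+np.cos(a)*y,z] for x,y,z in P]
P=[(118,20,4),(118,-20,4),(-15,20,3),(-15,-20,3),(-15,13,52),(15,13,52),(15,-13,52),(-15,-13,52)]
P=np.array(P)/1000
print("top",np.round((proj("top",W(P))-[370,170])*6)); print("scene",np.round((proj("scene",W(P))-[180,150])*6))
E
```

```text
t: 7.15
position: [0.4672, -0.2989, 0.1003]
tool_rot: [-3.14, 0.001, -0.183]
contact_force: [-0.6, -0.2, 0.7]
width: 0.997
t 7.15 pos [ 0.4672 -0.2989  0.1003] rot [-3.14e+00  1.00e-03 -1.83e-01] F [-0.64 -0.2   0.7 ] w 0.997
shift cm [-0.07  0.24  8.63] turn deg [-0.07  0.07  0.13]
top [[282. 143.]
 [347. 156.]
 [242. 360.]
 [307. 373.]
 [270. 364.]
 [280. 313.]
 [324. 322.]
 [314. 372.]]
scene [[250. 579.]
 [171. 582.]
 [281. 366.]
 [207. 369.]
 [249. 311.]
 [242. 358.]
 [191. 359.]
 [199. 313.]]
```

View pics/scene6.png

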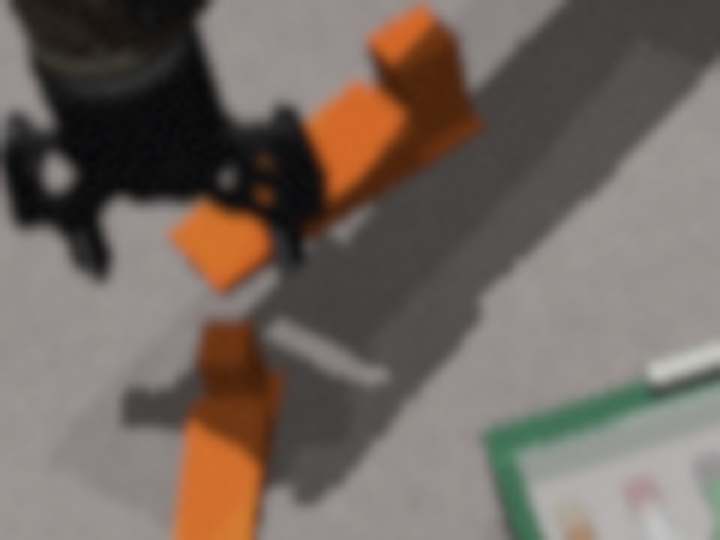

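View pics/top6.png

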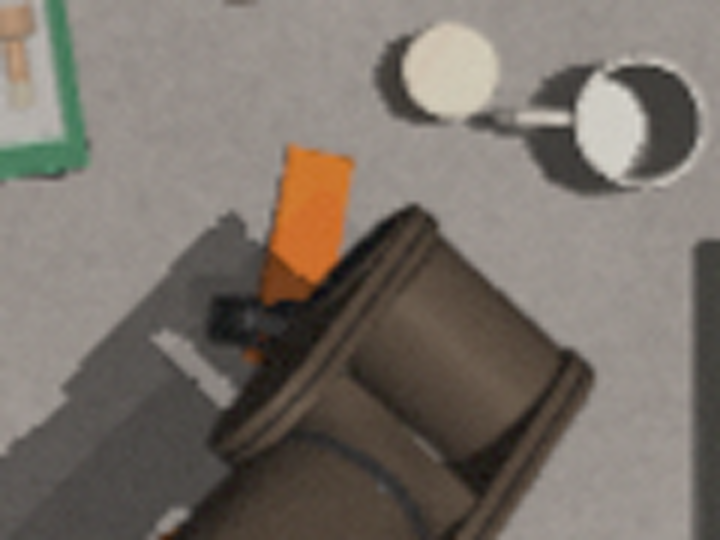

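```bash
python3 -m creep '[{"x":0,"y":0.25,"z":2,"wx":0,"wy":0,"wz":1.3},{"x":0,"y":0.25,"z":4,"wx":0,"wy":0,"wz":1.3},{"x":0,"y":0.25,"z":6,"wx":0,"wy":0,"wz":1.3},{"x":0,"y":0.25,"z":7.5,"wx":0,"wy":0,"wz":1.3},{"x":0,"y":0.25,"z":8.2,"wx":0,"wy":0,"wz":1.3},{"x":0,"y":0.25,"z":8.5,"wx":0,"wy":0,"wz":1.3},{"x":0,"y":0.25,"z":8.5,"wx":0,"wy":0,"wz":1.3}]' 1 40
python3 - <<'E'
from h import *
go([.467,-.301,.014],-.205)
im=eyes.snapshot("scene")
crop(im,180,150,120,90,6,"scene7.png")
E
```

```text
t: 7.95
position: [0.4672, -0.3025, 0.0162]
tool_rot: [3.141, -0.001, -0.205]
contact_force: [0.4, -0.1, 0.3]
width: 0.998
t 7.95 pos [ 0.4672 -0.3025  0.0162] rot [ 3.141e+00 -1.000e-03 -2.050e-01] F [ 0.44 -0.07  0.29] w 0.998
shift cm [-0.05 -0.14  0.22] turn deg [ 0.03 -0.04 -0.03]
```

View pics/scene7.png

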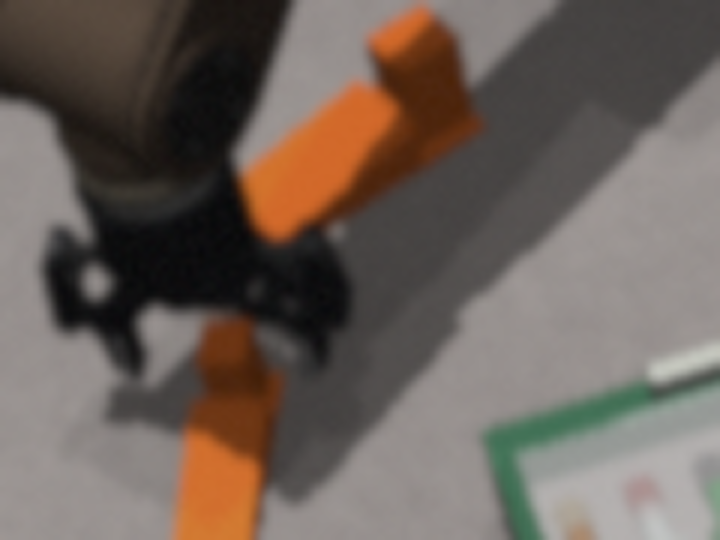

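The block (columns ~200–250, rows 320–395 in the crop) stands between the open fingers. Closing.

```bash
python3 -m creep '[{"x":0,"y":-0.1,"z":0.15,"wx":0,"wy":0,"wz":0},{"x":0,"y":-0.1,"z":0.15,"wx":0,"wy":0,"wz":0},{"x":0,"y":-0.1,"z":0.15,"wx":0,"wy":0,"wz":0},{"x":0,"y":-0.1,"z":0.15,"wx":0,"wy":0,"wz":0},{"x":0,"y":-0.1,"z":0.15,"wx":0,"wy":0,"wz":0},{"x":0,"y":-0.1,"z":0.15,"wx":0,"wy":0,"wz":0},{"x":0,"y":-0.1,"z":0.15,"wx":0,"wy":0,"wz":0},{"x":0,"y":-0.1,"z":0.15,"wx":0,"wy":0,"wz":0}]' 0 60
python3 - <<'E'
from h import *
go([.467,-.301,.014],-.205)
im=eyes.snapshot("scene")
crop(im,180,150,120,90,6,"scene8.png")
E
```

```text
t: 8.8
position: [0.4672, -0.3016, 0.0146]
tool_rot: [3.141, -0.001, -0.206]
contact_force: [-0.6, 0.5, 3.5]
width: 0.296
t 8.8 pos [ 0.4672 -0.3016  0.0146] rot [ 3.141e+00 -1.000e-03 -2.060e-01] F [-0.56  0.54  3.47] w 0.296
shift cm [-0.03 -0.06  0.06] turn deg [ 0.02 -0.04 -0.05]
```

View pics/scene8.png

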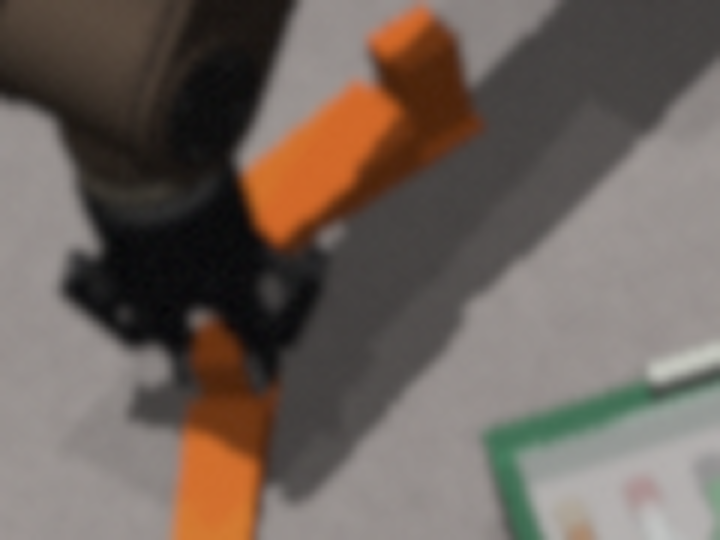

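```bash
python3 -m creep '[{"x":0,"y":-0.1,"z":-1.5,"wx":0,"wy":0,"wz":0},{"x":0,"y":-0.1,"z":-4,"wx":0,"wy":0,"wz":0},{"x":-2,"y":0.4,"z":-5.5,"wx":0,"wy":0,"wz":0},{"x":-3.6,"y":0.8,"z":-6,"wx":0,"wy":0,"wz":0},{"x":-4.4,"y":-2.9,"z":-6,"wx":0,"wy":0,"wz":-5},{"x":-5.2,"y":-6.6,"z":-6,"wx":0,"wy":0,"wz":-10},{"x":-6.0,"y":-10.2,"z":-6,"wx":0,"wy":0,"wz":-15},{"x":-6.8,"y":-13.9,"z":-6,"wx":0,"wy":0,"wz":-20.3}]'
python3 - <<'E'
from h import *
go([.428,-.0757,.075],.149)
for c in("scene","top"):
    im=eyes.snapshot(c)
    crop(im,*((190,120,200,150) if c=="scene" else (280,130,180,135)),4,c+"9.png")
E
```

```text
t: 9.65
position: [0.4281, -0.1499, 0.0745]
tool_rot: [-3.141, 0.0, 0.151]
contact_force: [0.5, 0.5, -0.6]
width: 0.296
t 9.65 pos [ 0.4281 -0.1499  0.0745] rot [-3.141  0.     0.151] F [ 0.46  0.55 -0.6 ] w 0.296
shift cm [ 1.11 -7.33 -0.05] turn deg [-0.02  0.01  0.14]
```

View pics/scene9.png

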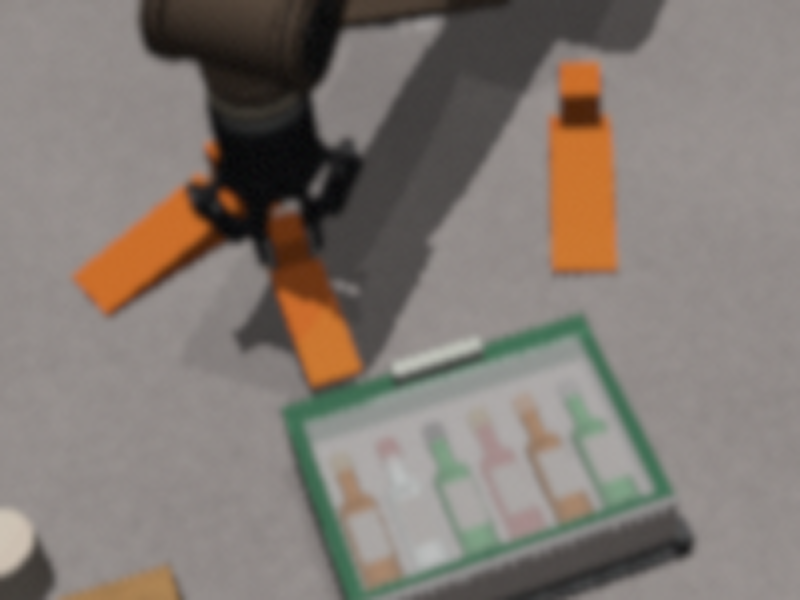

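View pics/top9.png

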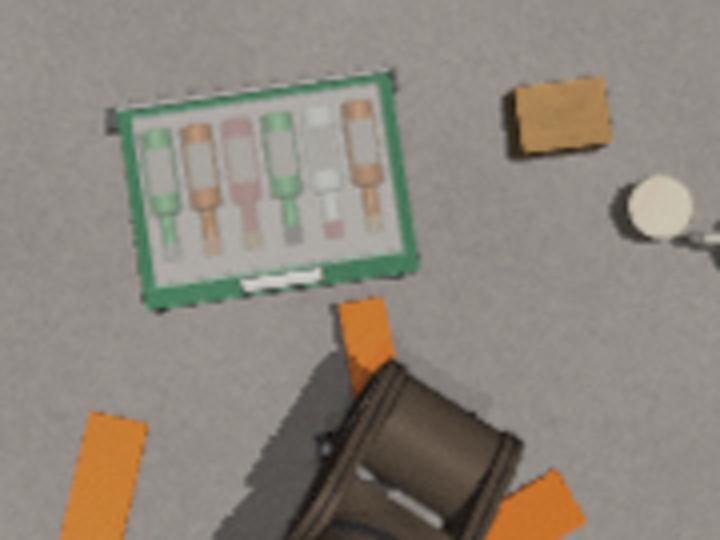

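```bash
python3 - <<'E'
from h import *
for c,a,b in(("top",(364.5,205.75),(376,204.25)),("scene",(280.5,213.),(268.25,217.5))):
    A=atz(c,*a,.062);B=atz(c,*b,.062);print(c,A,B,(A+B)/2, "yaw",np.arctan2(-(A-B)[0],(A-B)[1]), np.linalg.norm(A-B))
s=monitor.state()['position'];print("pred tip",s[:2]+.118*np.array([np.cos(.15),np.sin(.15)]))
E
```

```text
top [ 0.53809358 -0.10785747  0.062     ] [ 0.54374125 -0.14780386  0.062     ] [ 0.54091741 -0.12783067  0.062     ] yaw 0.14045042005492972 0.04034365388541827
scene [ 0.54371813 -0.11201916  0.062     ] [ 0.55208794 -0.15035651  0.062     ] [ 0.54790303 -0.13118783  0.062     ] yaw 0.21494708160274437 0.039240369140121675
pred tip [ 0.54370716 -0.12943319]
```

```bash
python3 -m creep '[{"x":0.2,"y":-2,"z":0,"wx":0,"wy":0,"wz":0},{"x":0.2,"y":-4.5,"z":0,"wx":0,"wy":0,"wz":0},{"x":0.3,"y":-7.3,"z":0,"wx":0,"wy":0,"wz":0},{"x":0.3,"y":-7.3,"z":1,"wx":0,"wy":0,"wz":0},{"x":0.3,"y":-7.3,"z":3,"wx":0,"wy":0,"wz":0},{"x":0.3,"y":-7.3,"z":4.5,"wx":0,"wy":0,"wz":0},{"x":0.3,"y":-7.3,"z":5.2,"wx":0,"wy":0,"wz":0},{"x":0.3,"y":-7.3,"z":5.5,"wx":0,"wy":0,"wz":0}]'
python3 - <<'E'
from h import *
go([.4198,-.0769,.0146],.149)
for c in("scene","top"):
    im=eyes.snapshot(c)
    crop(im,*((190,120,200,150) if c=="scene" else (280,130,180,135)),4,c+"10.png")
E
```

```text
t: 10.55
position: [0.4205, -0.0791, 0.0185]
tool_rot: [-3.141, 0.001, 0.148]
contact_force: [0.4, -0.7, -1.3]
width: 0.3
t 10.55 pos [ 0.4205 -0.0791  0.0185] rot [-3.141e+00  1.000e-03  1.480e-01] F [ 0.35 -0.7  -1.29] w 0.3
shift cm [-0.04 -0.23  0.39] turn deg [-0.04  0.08 -0.07]
```

View pics/scene10.png

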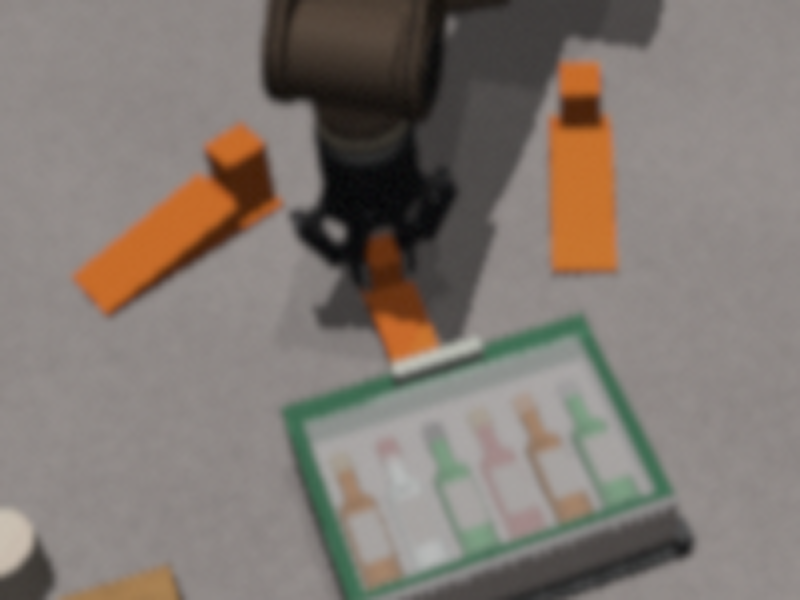

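View pics/top10.png

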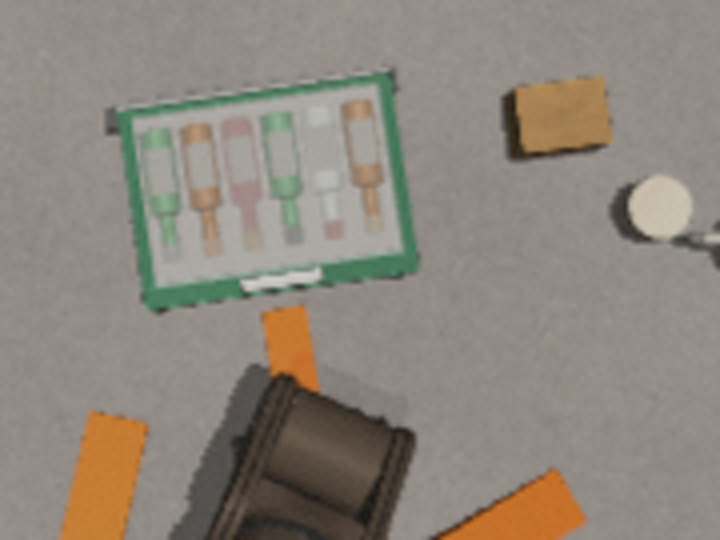

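The wedge points squarely at the grip bar's middle in both views (thin end at top-crop columns 263–305, bar at 243–323). I'll lower the last 4 mm.

```bash
python3 -m creep '[{"x":0,"y":-0.2,"z":0.2,"wx":0,"wy":0,"wz":0},{"x":0,"y":-0.2,"z":0.35,"wx":0,"wy":0,"wz":0},{"x":0,"y":-0.2,"z":0.4,"wx":0,"wy":0,"wz":0},{"x":0,"y":-0.2,"z":0.4,"wx":0,"wy":0,"wz":0}]'
python3 - <<'E'
from h import *
go([.4198,-.0769,.0146],.149)
A=atz("top",345.75,208.25,.008);B=atz("top",356.25,206.75,.008);print((A+B)/2, np.arctan2(-(A-B)[0],(A-B)[1]))
b=np.array([.6402,-.0439]);y=.149;t=((A+B)/2)[:2]-b
print("tip in base", np.cos(y)*t[0]+np.sin(y)*t[1], -np.sin(y)*t[0]+np.cos(y)*t[1])
p=monitor.state()['position'][:2];t=p-b
print("grip in base", np.cos(y)*t[0]+np.sin(y)*t[1], -np.sin(y)*t[0]+np.cos(y)*t[1])
E
```

```text
t: 11.05
position: [0.4208, -0.0768, 0.0154]
tool_rot: [3.141, -0.0, 0.149]
contact_force: [-0.8, -0.9, -1.3]
width: 0.297
t 11.05 pos [ 0.4208 -0.0768  0.0154] rot [ 3.141 -0.     0.149] F [-0.83 -0.92 -1.25] w 0.297
shift cm [-0.1  -0.    0.08] turn deg [ 0.01 -0.02 -0.03]
[ 0.53360047 -0.06393928  0.008     ] 0.15264079453564142
tip in base -0.10839322233849334 -0.003992617109350199
grip in base -0.2218677507631732 6.192660322778404e-05
```

```bash
python3 -m creep '[{"x":0,"y":0,"z":0.1,"wx":0,"wy":0,"wz":0},{"x":0,"y":0,"z":0.15,"wx":0,"wy":0,"wz":0},{"x":0,"y":0,"z":0.15,"wx":0,"wy":0,"wz":0}]'
```

```text
t: 11.35
position: [0.4209, -0.0769, 0.0145]
tool_rot: [-3.142, 0.0, 0.149]
contact_force: [-3.6, 1.1, 5.4]
width: 0.299
```

```bash
python3 -m creep '[{"x":0.7,"y":0,"z":0,"wx":0,"wy":0,"wz":0},{"x":1.4,"y":0,"z":0,"wx":0,"wy":0,"wz":0},{"x":2.1,"y":0,"z":0,"wx":0,"wy":0,"wz":0},{"x":2.8,"y":0,"z":0,"wx":0,"wy":0,"wz":0},{"x":3.5,"y":0,"z":0,"wx":0,"wy":0,"wz":0},{"x":4.2,"y":0,"z":0,"wx":0,"wy":0,"wz":0},{"x":4.7,"y":0,"z":0,"wx":0,"wy":0,"wz":0},{"x":5,"y":0,"z":0,"wx":0,"wy":0,"wz":0}]'
python3 - <<'E'
from h import *
b=np.array([.6402,-.0439]);y=.149
s=monitor.state();t=s['position'][:2]-b
print(s['contact_force'],"grip in base", np.cos(y)*t[0]+np.sin(y)*t[1], -np.sin(y)*t[0]+np.cos(y)*t[1])
for c in("scene","top"):
    im=eyes.snapshot(c)
    crop(im,*((190,120,200,150) if c=="scene" else (280,130,180,135)),4,c+"11.png")
E
```

```text
t: 12.15
position: [0.4706, -0.0696, 0.0145]
tool_rot: [3.141, 0.001, 0.149]
contact_force: [-4.4, -0.5, 7.7]
width: 0.298
[-4.380477   -0.52319896  7.73706763] grip in base -0.1715041440583672 -0.00024386580091021598
```

View pics/scene11.png

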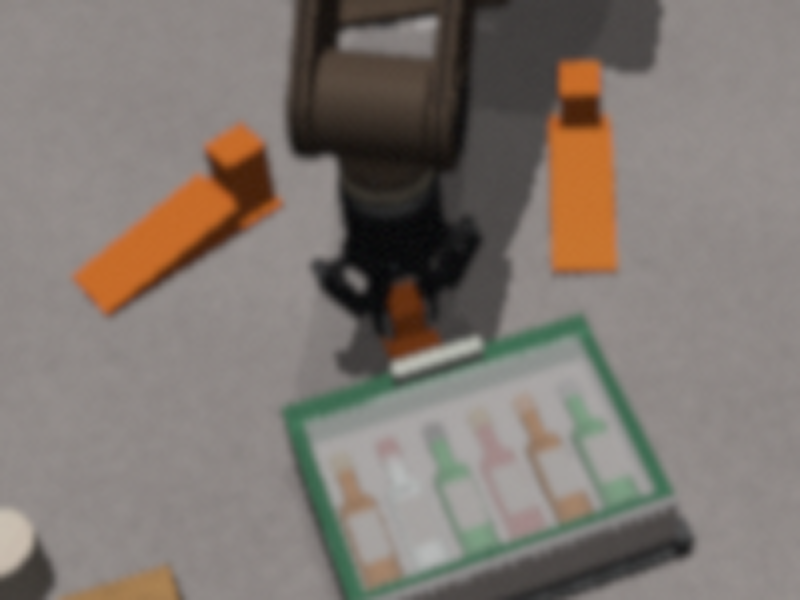

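```bash
for i in 1; do python3 -m creep '[{"x":0.3,"y":0,"z":0,"wx":0,"wy":0,"wz":0},{"x":0.6,"y":0,"z":0,"wx":0,"wy":0,"wz":0},{"x":0.6,"y":0,"z":0,"wx":0,"wy":0,"wz":0}]'; done
```

```text
t: 12.55
position: [0.4768, -0.0688, 0.0145]
tool_rot: [3.141, -0.001, 0.149]
contact_force: [-1.4, 0.1, 5.8]
width: 0.297
```

```bash
python3 -m creep '[{"x":0.3,"y":0,"z":0,"wx":0,"wy":0,"wz":0},{"x":0.4,"y":0,"z":0,"wx":0,"wy":0,"wz":0},{"x":0.4,"y":0,"z":0,"wx":0,"wy":0,"wz":0}]'
```

```text
t: 12.85
position: [0.4798, -0.0683, 0.0146]
tool_rot: [3.141, 0.002, 0.149]
contact_force: [-5.3, -0.9, 8.4]
width: 0.297
```

```bash
python3 -m creep '[{"x":0.3,"y":0,"z":0,"wx":0,"wy":0,"wz":0},{"x":0.4,"y":0,"z":0,"wx":0,"wy":0,"wz":0},{"x":0.4,"y":0,"z":0,"wx":0,"wy":0,"wz":0}]'
```

```text
t: 13.15
position: [0.482, -0.0677, 0.0145]
tool_rot: [-3.141, 0.006, 0.15]
contact_force: [-13.2, -2.5, 15.3]
width: 0.295
```

```bash
python3 -m creep '[{"x":0.3,"y":0,"z":0,"wx":0,"wy":0,"wz":0},{"x":0.4,"y":0,"z":0,"wx":0,"wy":0,"wz":0},{"x":0.4,"y":0,"z":0,"wx":0,"wy":0,"wz":0}]'
```

```text
t: 13.45
position: [0.4853, -0.067, 0.0145]
tool_rot: [-3.141, 0.008, 0.15]
contact_force: [-13.6, -2.3, 15.6]
width: 0.297
```

```bash
python3 -m creep '[{"x":0.3,"y":0,"z":-0.05,"wx":0,"wy":0,"wz":0},{"x":0.6,"y":0,"z":-0.05,"wx":0,"wy":0,"wz":0},{"x":0.6,"y":0,"z":-0.05,"wx":0,"wy":0,"wz":0}]'
python3 - <<'E'
from h import *
for c in("scene","top"):
    im=eyes.snapshot(c)
    crop(im,*((190,120,200,150) if c=="scene" else (280,130,180,135)),4,c+"12.png")
E
```

```text
t: 13.75
position: [0.4915, -0.0659, 0.0145]
tool_rot: [-3.14, 0.007, 0.15]
contact_force: [-10.7, -1.3, 12.4]
width: 0.295
```

View pics/scene12.png

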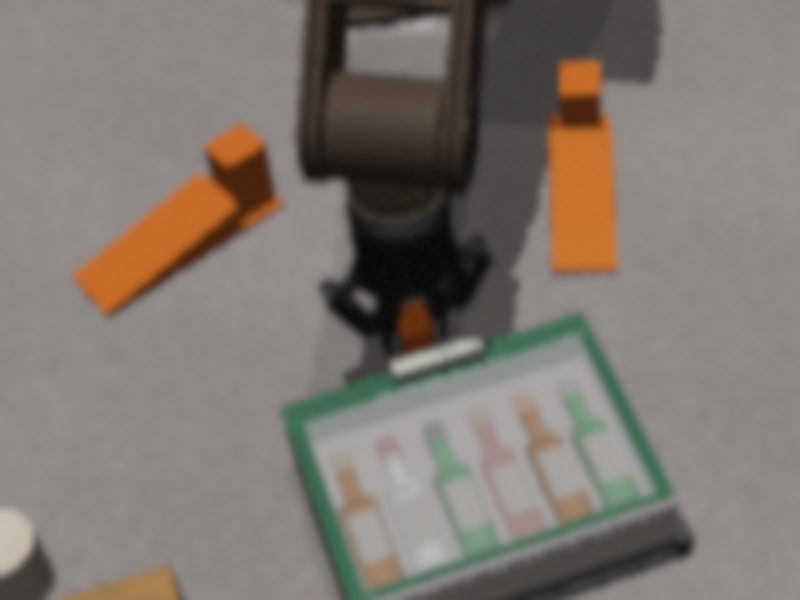

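View pics/top12.png

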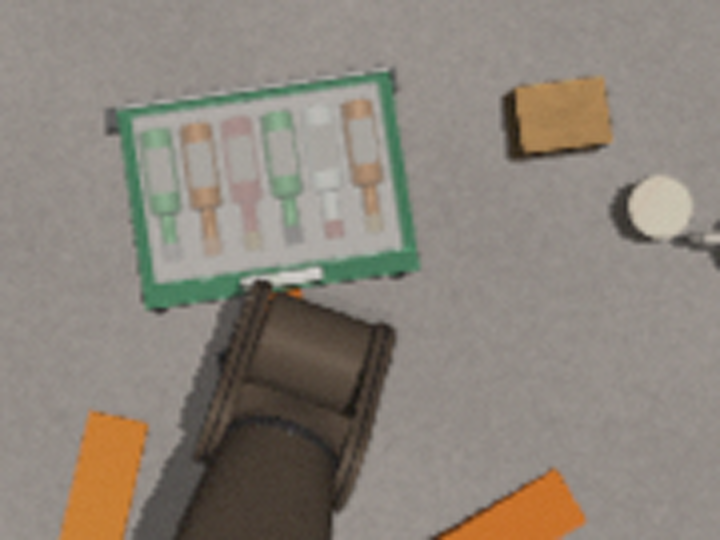

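```bash
python3 -m creep '[{"x":0.3,"y":0,"z":-0.05,"wx":0,"wy":0,"wz":0},{"x":0.6,"y":0,"z":-0.05,"wx":0,"wy":0,"wz":0},{"x":0.8,"y":0,"z":-0.05,"wx":0,"wy":0,"wz":0},{"x":0.8,"y":0,"z":-0.05,"wx":0,"wy":0,"wz":0}]'
python3 - <<'E'
from h import *
b=np.array([.6402,-.0439]);y=.149
s=monitor.state();t=s['position'][:2]-b
print(s['contact_force'],s['wrist_torque'],"grip in base", np.cos(y)*t[0]+np.sin(y)*t[1], -np.sin(y)*t[0]+np.cos(y)*t[1])
old={"scene":cv2.imread("pics/scene11.png"),"top":cv2.imread("pics/top11.png")}
for c in("scene","top"):
    im=eyes.snapshot(c); x0,y0,w,h=((190,120,200,150) if c=="scene" else (280,130,180,135))
    crop(im,x0,y0,w,h,4,c+"13.png")
    new=cv2.imread(f"pics/{c}13.png")
    # local shifts at front corners, rear corners and edge mid (phase correlation), in full px
    pts={"scene":dict(FL=(285,410),FR=(583,318),bar=(437,355),R=(672,490),ctrl=(580,240)),"top":dict(FL=(148,300),FR=(412,262),bar=(283,270),RL=(120,112),RR=(392,76),ctrl=(560,115))}[c]
    for n,(u,v) in pts.items():
        k=28; a=cv2.cvtColor(old[c][v-k:v+k,u-k:u+k],6).astype(np.float32);bb=cv2.cvtColor(new[v-k:v+k,u-k:u+k],6).astype(np.float32)
        if a.shape!=(2*k,2*k): continue
        sh,q=cv2.phaseCorrelate(a,bb,cv2.createHanningWindow((2*k,2*k),cv2.CV_32F)); print(c,n,np.round(np.array(sh)/4,2),round(q,2))
import fit
p=[.6402,-.0439,.149,0]
def lift(q,th):
    x,y,z=np.array(q,float); dx,dz=x-85,z-17
    return (85+dx*np.cos(th)+dz*np.sin(th), y, 17-dx*np.sin(th)+dz*np.cos(th))
for c in("scene","top"):
    for n,q in dict(F=(-93,120,73),bar=(-84,0,89)).items():
        print("expected 4mm",c,n,np.round(proj(c,fit.pt(p,"b",lift(q,.0235)))-proj(c,fit.pt(p,"b",q)),2))
E
```

```text
t: 14.25
position: [0.4993, -0.0646, 0.0145]
tool_rot: [-3.14, 0.007, 0.15]
contact_force: [-9.3, -1.7, 9.4]
width: 0.295
[-9.31931944 -1.65858958  9.38322059] [-0.34257436  1.18946309  0.01263613] grip in base -0.14245358682845918 0.00047286119351636763
scene FL [-0.01  0.01] 0.65
scene FR [-0.01 -0.04] 0.42
scene bar [-0.03  0.03] 0.53
scene R [0.04 0.03] 0.6
scene ctrl [ 0.07 -0.04] 0.56
top FL [0.01 0.02] 0.71
top FR [ 0.14 -0.04] 0.41
top bar [0.07 0.01] 0.23
top RL [-0.11 -0.1 ] 0.56
top RR [-0.05  0.06] 0.77
top ctrl [-0.09  0.01] 0.43
expected 4mm scene F [[ 0.18 -0.51]]
expected 4mm scene bar [[ 0.11 -0.35]]
expected 4mm top F [[-0.09 -0.44]]
expected 4mm top bar [[-0.01 -0.57]]
```

View pics/scene13.png

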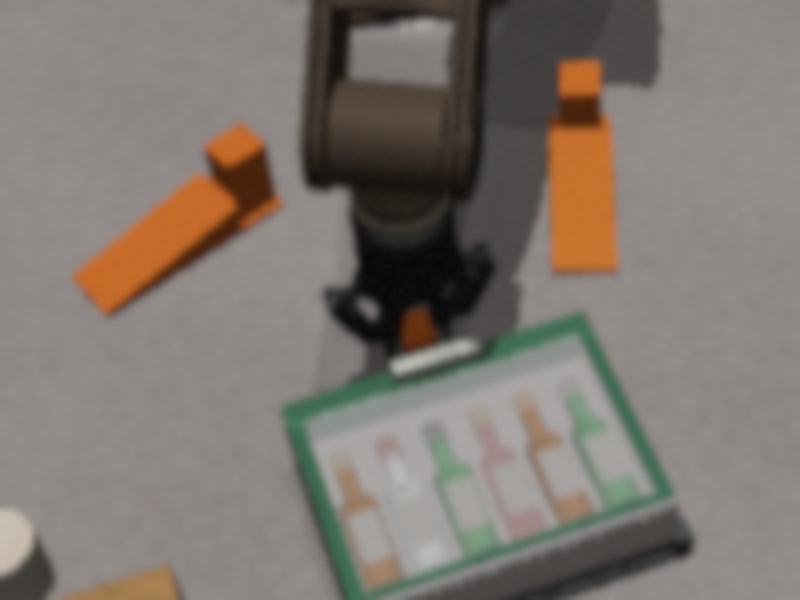

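```bash
cat > lift.py <<'E'
from h import *
G={"scene":(190,120,200,150),"top":(280,130,180,135)}
pts={"scene":dict(FL=(290,405),FR=(583,322),cent=(480,440),fr=(560,380),R=(672,490),ctrl=(585,240)),"top":dict(FL=(150,295),FR=(405,255),bot=(270,230),RL=(125,112),RR=(388,80),ctrl=(560,115))}
def run(n=6):
    for c in G:
        x0,y0,w,h=G[c]
        old=np.mean([cv2.imread(f"pics/{c}{i}.png").astype(np.float32) for i in (9,10,11)],0)
        fr=np.mean([eyes.snapshot(c).astype(np.float32) for _ in range(n)],0)[y0:y0+h,x0:x0+w,::-1]
        new=cv2.resize(fr,None,fx=4,fy=4,interpolation=cv2.INTER_CUBIC)
        np.save(f"pics/{c}_new.npy",new)
        for nm,(u,v) in pts[c].items():
            k=34;a=cv2.cvtColor(old[v-k:v+k,u-k:u+k],6);b=cv2.cvtColor(new[v-k:v+k,u-k:u+k],6)
            W=np.eye(2,3,dtype=np.float32)
            try:
                q,W=cv2.findTransformECC(a,b,W,cv2.MOTION_TRANSLATION,(3,200,1e-6),None,5)
                print(c,nm,np.round(W[:,2]/4,2),round(q,3))
            except cv2.error as e: print(c,nm,"fail")
if __name__=="__main__": run()
E
python3 lift.py
```

```text
scene FL [-0.06 -0.26] 0.947
scene FR [ 0.21 -0.31] 0.967
scene cent [ 0.06 -0.03] 0.879
scene fr [ 0.23 -0.51] 0.906
scene R [0.18 0.25] 0.998
scene ctrl fail
top FL [-0.09 -0.23] 0.928
top FR [ 0.04 -0.35] 0.925
top bot [-0.01 -0.25] 0.99
top RL [-0.02 -0.23] 0.967
top RR [ 0.01 -0.27] 0.965
top ctrl [0.4  0.18] 0.852
```

```bash
python3 -m creep '[{"x":0.1,"y":0,"z":0,"wx":0,"wy":0,"wz":0},{"x":0.2,"y":0,"z":0,"wx":0,"wy":0,"wz":0},{"x":0.25,"y":0,"z":0,"wx":0,"wy":0,"wz":0},{"x":0.25,"y":0,"z":0,"wx":0,"wy":0,"wz":0},{"x":0.25,"y":0,"z":0,"wx":0,"wy":0,"wz":0}]'; python3 lift.py; python3 - <<'E'
from h import *
import fit
p=[.6402,-.0439,.149,0]
def lift(q,th):
    x,y,z=np.array(q,float); dx,dz=x-85,z-17
    return (85+dx*np.cos(th)+dz*np.sin(th), y, 17-dx*np.sin(th)+dz*np.cos(th))
for c in("scene","top"):
    for n,q in dict(L=(-88,120,73),R=(-88,-120,73),bot=(-40,0,55),rearL=(80,120,73)).items():
        print("exp",c,n,np.round(proj(c,fit.pt(p,"b",lift(q,.0235)))-proj(c,fit.pt(p,"b",q)),2))
im=cv2.imread
for c,(u,v) in(("scene",(300,230)),("top",(180,200))):
    n=np.load(f"pics/{c}_new.npy")[v:v+200,u:u+240]; cv2.imwrite(f"pics/{c}14.png",cv2.resize(np.clip(n*1.6,0,255).astype(np.uint8),None,fx=3,fy=3))
s=monitor.state();print(s)
E
```

```text
t: 15.45
position: [0.5014, -0.0642, 0.0145]
tool_rot: [-3.14, 0.008, 0.15]
contact_force: [-10.8, -0.5, 10.0]
width: 0.297
scene FL [-0.17 -0.55] 0.946
scene FR [ 0.2  -0.28] 0.981
scene cent [0.04 0.1 ] 0.762
scene fr [ 0.23 -0.74] 0.906
scene R [0.17 0.25] 0.997
scene ctrl fail
top FL [-0.09 -0.18] 0.928
top FR [ 0.08 -0.52] 0.93
top bot [-0.04 -0.45] 0.942
top RL [-0.03 -0.25] 0.968
top RR [ 0.  -0.3] 0.952
top ctrl [0.36 0.23] 0.886
exp scene L [[ 0.18 -0.48]]
exp scene R [[-0.06 -0.42]]
exp scene bot [[ 0.05 -0.31]]
exp scene rearL [[0.19 0.35]]
exp top L [[-0.09 -0.44]]
exp top R [[ 0.1  -0.47]]
exp top bot [[ 0.   -0.33]]
exp top rearL [[-0.05 -0.38]]
{'t': 16.05, 'qpos': array([-0.32721967,  0.21872045,  2.11113268, -0.00308885,  0.81922458,
        1.09578976]), 'qd': array([ 2.43494415e-04,  1.49523285e-03,  1.15224386e-03, -1.91833752e-03,
        2.49859295e-04,  9.38485241e-05]), 'effort': array([ 1.43045291e+00, -2.71412766e+01, -2.35672706e+01,  8.25749449e-01,
       -1.86568167e+00, -9.91335808e-03]), 'position': array([ 0.50138223, -0.06422016,  0.01449258]), 'tool_rot': array([-3.14016113,  0.00768336,  0.14990987]), 'contact_force': array([-10.42041083,  -1.45467057,   8.77630007]), 'wrist_torque': array([-0.35730776,  1.34718301,  0.01527725]), 'width': 0.2960576343403219}
```

View pics/scene14.png

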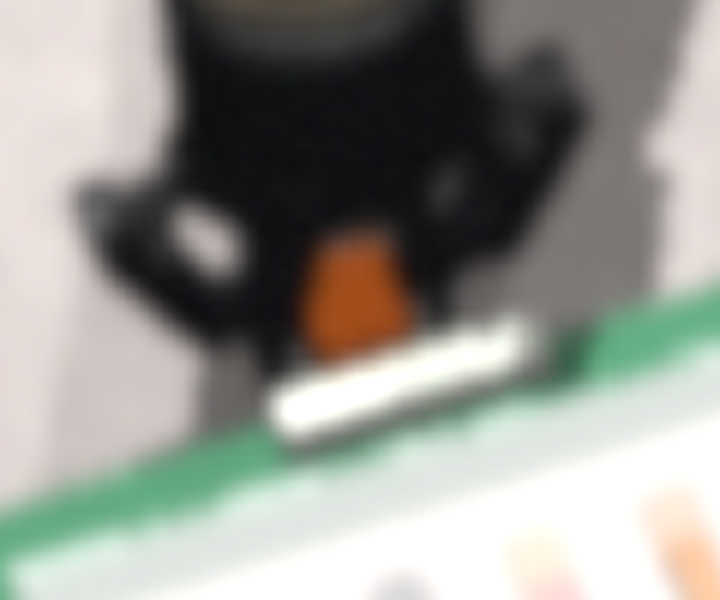

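View pics/top14.png

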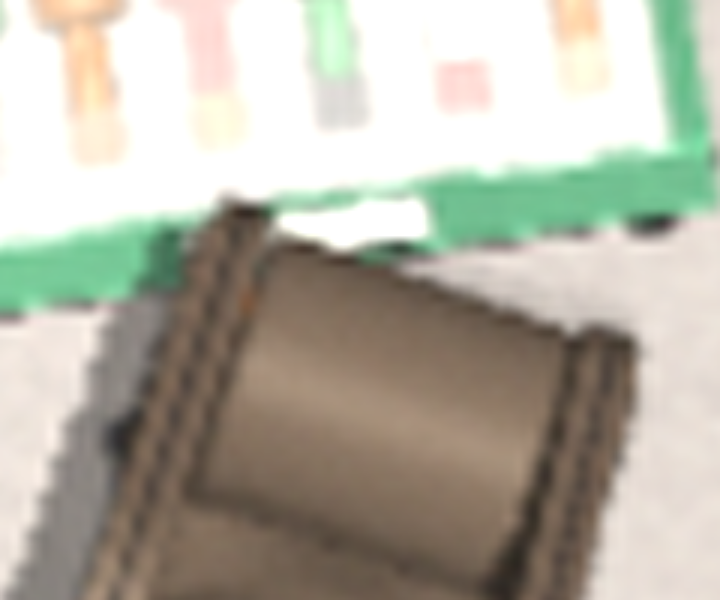

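Both views agree with a lift of about 3.5–4 mm: the image shifts match a tilt of roughly 0.02 rad. The block is still held (opening 0.296, about 25 mm), the wedge is square to the rail, and the force is steady. I'm handing the job in.

```bash
python3 - <<'E'
from h import *
print(ticket.sign_off()); s=monitor.state(); print(s['t'],s['position'],s['contact_force'],s['width'])
E
```

```text
the job is handed in; nothing more can be done
None
the job is handed in; nothing more can be done
```

I lowered the cover onto its stop. Then I took the smallest orange wedge by its block and pushed it flat under the middle of the front rail. I handed the job in at about 16 s of the 64 s allowed, with the wedge still gripped in place.

**Cover:** the fingertips stopped at 73 mm, the height of the shut panel, and the force rose to about 10 N. Both views showed it shut. Lowering took about 2 s, well under the 2 rad/s limit.

**Wedge:** the ramp met the rail within about 2 mm of where it should. I pushed about 21 mm further, which works out at roughly 4 mm of lift. At the end:
- The gripper opening was about 25 mm, which fits the 26 mm block.
- The wedge was about 1 mm off the rail's middle and square to it within about 0.01 rad, as worked out from the gripper's pose.
- The tool was pressing down with about 9 N and pushing in with about 10 N, both steady.

**Less certain:**
- **Lift:** it was only 0.2–0.7 pixels in the pictures. Most points fitted 3–4 mm, a few were off or scattered, and the control-point comparison gave nothing usable.
- **Gripper clear of the case:** I judged this only from the dimensions (about 5 mm of gap) and the steady force; no picture showed the gap directly.
- **Bystanders:** nothing came near them on the way. I did not measure their positions again at the end.

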